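Hold a voltage regulator in the corner of its test nest

ROBOT

A 7-joint arm with a two-finger parallel gripper is mounted at the origin on the work surface. World frame = base frame: x ahead of the robot, y to its left, z up, the work surface at z = 0. Lengths are in m, angles in rad, forces in N, time in s.
With the tool pointing down it reaches from about 0.425 to 0.8 m from the base axis. Payload 8.3 kg.
Tool frame: the origin (TCP) lies at the very end of the fingers, on their centre line; the grasp point (between the pads) lies ctrl.tcp_to_grasp behind it (ctrl.tcp_to_grasp is the distance from the TCP to the grasp point, in m); z points along the fingers, y is the line along which they close (so a half turn about z gives the same grasp; the last joint's range is limited). The gripper opens to 85 mm and grips with 20 to 120 N. Pads are 22 mm wide; open, the fingers measure 114 mm over their backs; the gripper's body (76 mm by 85 mm) begins 54 mm behind the grasp point. The pads swing forward as they close: fully open they stand 13 mm farther back than shut.
Start: joints at [-1.269, 0.383, 0.016, 1.37, -0.006, 1.388, -0.046], TCP at [0.223, 0.584, 0.231] pointing down, gripper open.
Joint ranges: [-2.95, 2.95], [-0.25, 2.06], [-1.52, 1.56], [0.18, 2.33], [-1.44, 4.58], [0.02, 2.06], [-3.01, 3.01]. Speed limits (rad/s): [2.39, 2.39, 3.01, 3.01, 3.14, 3.14, 3.14].

INTERFACE

Orientations are given as a unit quaternion [x, y, z, w].
In Python, from bench import ctrl, eyes, models gives the robot as it stands.
- The arm moves only by the tool carry_out, never from a script. Its argument "deltas" is one flat list of numbers, 5 for each row, row after row: the shift along the world's x, y, z in mm, then the turn about the world's z in degrees, then the finger opening in mm, from 0 to 85.4. A call has 1 to 12 rows; each row is the pose to reach, as a shift and turn from the pose commanded when the call began; what a row does not reach only later rows make up. A row lasts 1/12 s, in which the tool goes at most 41.7 mm and 7.16 degrees, less where a joint would pass 70% of its speed; a pose out of reach is approached as far as the arm can. A call with a gripper value outside its range is refused whole. The fingers move at their own pace and stop on an object; "grip_force" is the grip in N (left out, the last holds). Time passes only in rows, so rows that repeat a pose let the fingers close. It gives the time, the measured TCP pose, the force, the opening and the grip force at its end, in the units of the state.
- ctrl.state(): the state, without advancing time (a new reading comes with each control period).
- eyes.snapshot(name): name is "scene" or "top" or "wrist"; returns (picture, depth): 480x640x3 uint8, blue, green, red; 480x640 float32, m along the optical axis (not along the pixel's ray), 0 where there is no reading.
- eyes.get_calibration(name): a dict with "camera_matrix" (3x3 intrinsics, pixels), "view" (4x4, takes a point from world to camera coordinates); the wrist camera has in their place "hand_eye" (4x4, takes a point from camera to tool coordinates, whose origin is the TCP and whose axes are the flange's). Camera axes: x right, y down, z forward; pixel columns grow to the right and rows downward; lengths in m; the calibration is good to about 2 mm. A picture is of the moment at which its call begins: read the wrist's pose just before it. get_calibration takes no time and is no camera call.
- ctrl.job_done(): hands the job in; it is judged then, once.
Trained networks look in the newest picture that a camera, given by its name, has taken for a name from the list of things; names that differ only in an ending like _2 or _b are one class to them, and where a whole thing is asked for, a point or a joint stands for the part that bears it (a point fixed in the world has none). Each returns a list of dicts, best first, with "score" (0 to 1); they miss things now and then, are a little off and sometimes report something else, mostly with a low value. They report only what shows in the picture. A call takes as long as a camera call. They do not tell look-alikes from the thing itself.
- models.find_in(camera, name): "point" ([x, y, z] in m, in world coordinates, good to about 4 mm: the middle of the surface that is visible of it).
- models.outline_of(camera, name): "mask" (480x640 bool, what is visible of it).
The state is a dict: "time_s": time; "qpos": joint angles; "joint_velocities": joint speeds; "tau": joint torques, N m; "tool_pos": TCP position; "orientation": TCP orientation; "ft_force": force on the tool from outside, world axes, zero at the start; "ft_torque": the same for the moment, N m; "opening": finger opening in m; "gripper_force": force on a finger pad.
Only numpy, scipy, OpenCV 4.12 (cv2) and the standard library are available. Lean on these libraries where they do the work, as an engineer would, in place of code of your own. Each camera call takes 0.05 s, during which the arm holds its last target. There are 200 camera calls.

TASK

First start the tester: push its button fully down and let it come back up. Then pick up the voltage regulator, set it flat on the plate of the test nest with its plug socket pointing away from the end stop, and press it firmly into the corner so that it sits square and home against both stops at once. Finish while still holding it pressed against both stops, do not let go, and leave the pulley, the end shield and the screwdriver where they lie.

Things in the scene. Friction and masses are not known exactly. Their poses are not given: they have to be found in the camera images.
- start_button (a joint): push button on top of the bench tester: 0 = up, 0.006 m = fully down; a spring returns it, about 5 N at full depth
- start_button_top (a point): centre of the top face of the start button, a round black cap 28 mm across in a grey housing, pressed straight down
- tester: fixed bench tester, a grey box 105 mm (x) x 95 mm (y), 45 mm high, with a flat display on its far half and the start button on the half nearer the robot, 24 mm towards -x from its middle; origin at the centre of its underside. Tester and regulator lie one on each side of the nest, either way round
- regulator: loose voltage regulator, about 180 g; origin at the centre of its underside. Finned aluminium heat sink 60 mm (x) x 50 mm (y) x 22 mm high; on its middle a black brush tower 24 mm (x) x 20 mm (y), 22 to 52 mm above the underside, topped by two copper brush ends 5 mm high: grip it by the tower. A black plug socket, 22 mm wide, sticks out 14 mm from the end at -x, clear of the table
- regulator_mid (a point): centre of the regulator's brush tower, 37 mm above its underside, over the middle of the heat sink; x runs along its length away from the plug socket, y across, z up
- nest: test nest: fixed dark steel plate 150 mm (x) x 130 mm (y) x 10 mm thick lying on the table, turned by some angle, with two low stops standing on it at a right angle; polished and slippery like the stops; origin at the centre of its underside; x points towards the end stop, y towards the side stop
- nest_corner (a point): point on the plate's top face where the inner faces of the two stops would meet, 30 mm towards +x and 25 mm towards +y from the plate's centre; axes as the nest's, z up. With the regulator home, its x and y axes lie along these and its tower's centre is 30 mm towards -x, 25 mm towards -y and 37 mm above this point
- end_stop: fixed aluminium bar 12 mm (x) x 40 mm (y), 16 mm high above the plate (18 mm with its bolt heads), the shorter one; origin at the centre of its underside; its polished inner face (towards -x) stops the regulator's plain end
- side_stop: fixed aluminium bar 54 mm (x) x 12 mm (y), 16 mm high above the plate (18 mm with its bolt heads), the longer one; origin at the centre of its underside; its polished inner face (towards -y) stops the regulator's long side
- pulley: bystander: loose steel pulley, 60 mm across, 24 mm high; origin at the centre of its underside
- end_shield: bystander: aluminium ring 120 mm across, 28 mm high; origin at the centre of its underside
- screwdriver: bystander: screwdriver lying on the table at the far left; origin on the table under its middle
Not all that is in view belongs to the job. Leave any red look-alike of the nest alone. Leave any yellow look-alike of the regulator alone.

How it is judged:
By the outcome, as a careful person would: the job done as asked, in the order asked, and still so for the second after the job is handed in, while the arm keeps its last pose, push and grip.
It also fails if it takes over 64 s, if anything falls off the work surface, if the arm or the gripper's body presses on something with over 40 N, if the wrist force passes 120 N, or if a joint passes its speed limit or range.

## Working session

There is one attempt and no reset: what is moved stays moved. The work goes in short steps, Python scripts to look and compute and a tool call to move; the robot and the scene stay as the last step left them, time stands still between calls to the robot, and variables do not carry over. Pictures are saved under pics/ and viewed, at most 10 in all, crops included, and the job is handed in when it is done.

Besides the shell and the picture viewer there is one more tool, called after "Call:" in YAML: its name, and indented under it one key for each argument. carry_out: Moves the arm, as the interface text tells. Its arguments: {"type":"object","properties":{"deltas":{"type":"array"},"grip_force":{"type":"number"}},"required":["deltas"]}

```bash
mkdir -p pics; cat > h.py <<'E'
import numpy as np, cv2
from bench import ctrl, eyes, models
from scipy.spatial.transform import Rotation as R
def cloud(name):
    s=ctrl.state(); im,d=eyes.snapshot(name); c=eyes.get_calibration(name); K=np.array(c["camera_matrix"])
    v,u=np.mgrid[:480,:640]; P=np.dstack([(u-K[0,2])/K[0,0]*d,(v-K[1,2])/K[1,1]*d,d])
    if name=="wrist":
        H=np.array(c["hand_eye"]); T=np.eye(4); T[:3,:3]=R.from_quat(s["orientation"]).as_matrix(); T[:3,3]=s["tool_pos"]; M=T@H
    else: M=np.linalg.inv(np.array(c["view"]))
    W=P@M[:3,:3].T+M[:3,3]; W[d==0]=np.nan
    return im,W
E
python3 - <<'E'
from h import *
s=ctrl.state(); print({k:np.round(v,3) for k,v in s.items()}, ctrl.tcp_to_grasp)
for c in ["top","scene"]:
    im,W=cloud(c); cv2.imwrite(f"pics/{c}1.png",im); np.savez(f"{c}1.npz",im=im,W=W)
    for n in ["tester","start_button_top","regulator","nest","end_stop","side_stop","pulley","end_shield","screwdriver"]:
        for r in models.find_in(c,n)[:3]: print(c,n,np.round(r["point"],3),round(r["score"],2))
E
```

```text
{'time_s': np.float64(0.0), 'qpos': array([-1.269,  0.384,  0.016,  1.371, -0.006,  1.388, -0.047]), 'joint_velocities': array([ 0.001,  0.001, -0.   , -0.   ,  0.001, -0.001,  0.001]), 'tau': array([ 0.0000e+00, -6.2759e+01,  8.4400e-01, -3.7183e+01,  1.7000e-02,
        1.4000e-02, -0.0000e+00]), 'tool_pos': array([0.223, 0.583, 0.23 ]), 'orientation': array([ 0.181,  0.983, -0.001, -0.   ]), 'ft_force': array([-0.208, -0.207, -0.579]), 'ft_torque': array([-0.02 ,  0.014, -0.058]), 'gripper_force': np.float64(0.0), 'opening': np.float64(0.085)} 0.0187
top tester [0.534 0.253 0.048] 0.83
top start_button_top [0.545 0.059 0.011] 0.73
top start_button_top [ 0.732 -0.189  0.023] 0.52
top regulator [ 0.468 -0.185  0.023] 0.92
top regulator [ 0.439 -0.292  0.02 ] 0.66
top nest [0.545 0.059 0.008] 0.9
top nest [0.344 0.221 0.011] 0.59
top side_stop [0.541 0.096 0.028] 0.68
top side_stop [0.35  0.252 0.024] 0.65
top pulley [ 0.733 -0.19   0.02 ] 0.94
top end_shield [ 0.657 -0.443  0.027] 0.61
top end_shield [0.579 0.057 0.025] 0.56
top end_shield [ 0.439 -0.296  0.02 ] 0.31
scene tester [0.545 0.269 0.044] 0.88
scene start_button_top [0.505 0.259 0.064] 0.65
scene regulator [ 0.447 -0.294  0.014] 0.76
scene regulator [ 0.474 -0.169  0.021] 0.71
scene nest [0.35  0.222 0.009] 0.84
scene nest [0.546 0.069 0.012] 0.66
scene end_stop [0.58  0.062 0.027] 0.67
scene end_stop [0.375 0.216 0.025] 0.5
scene side_stop [0.348 0.257 0.026] 0.55
scene side_stop [0.542 0.099 0.022] 0.5
scene pulley [ 0.738 -0.185  0.022] 0.74
scene end_shield [ 0.661 -0.442  0.028] 0.93
scene screwdriver [0.659 0.445 0.022] 0.66
scene screwdriver [0.548 0.268 0.042] 0.49
```

View pics/top1.png

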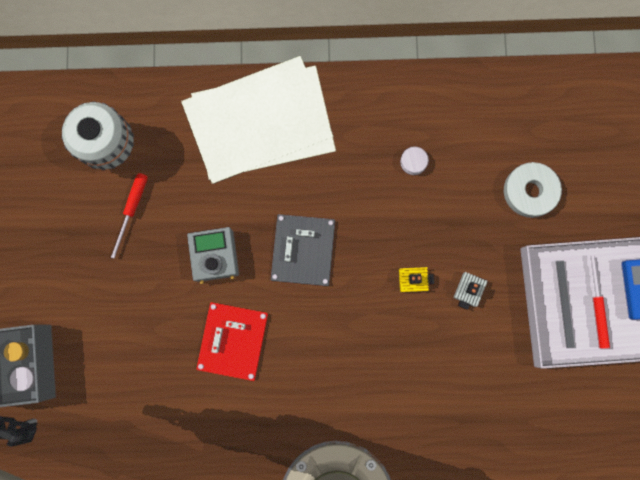

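View pics/scene1.png

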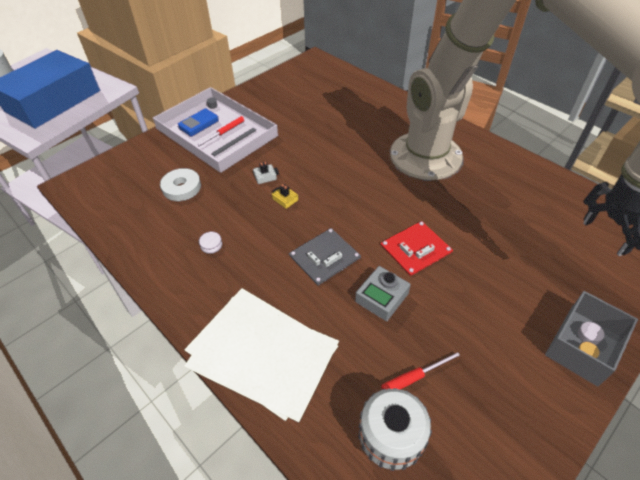

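```bash
python3 - <<'E'
from h import *
z=np.load("top1.npz"); im,W=z["im"],z["W"]
a=cv2.resize(im[215:300,180:340],None,fx=5,fy=5,interpolation=cv2.INTER_CUBIC)
b=cv2.resize(im[255:325,385:505],None,fx=5,fy=5,interpolation=cv2.INTER_CUBIC)
o=np.zeros((600,800,3),np.uint8); o[:300,:600]=cv2.resize(b,(600,350))[25:325]; o[300:600]=a[:300]
cv2.imwrite("pics/crop1.png",o)
for p in [(212,263),(212,242),(304,250),(289,248),(305,233),(473,289),(471,287),(463,306)]: print(p,np.round(W[p[1],p[0]],3))
c=eyes.get_calibration("wrist"); print(np.round(c["hand_eye"],3),np.round(c["camera_matrix"],0))
E
```

```text
(212, 263) [0.507 0.252 0.069]
(212, 242) [0.555 0.256 0.05 ]
(304, 250) [0.537 0.058 0.011]
(289, 248) [0.54 0.09 0.03]
(305, 233) [0.572 0.054 0.033]
(473, 289) [ 0.439 -0.303  0.056]
(471, 287) [ 0.443 -0.299  0.055]
(463, 306) [ 0.404 -0.286  0.023]
[[-0.001 -0.962 -0.273  0.069]
 [ 1.    -0.001  0.    -0.   ]
 [-0.001 -0.273  0.962 -0.142]
 [ 0.     0.     0.     1.   ]] [[381.   0. 326.]
 [  0. 381. 239.]
 [  0.   0.   1.]]
```

View pics/crop1.png

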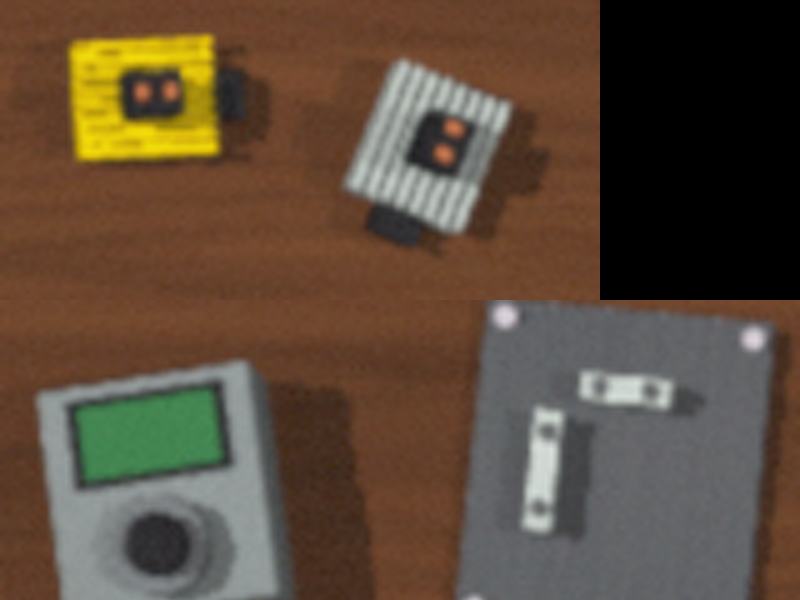

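Call:
carry_out:
  deltas: [25,-30,0,0,0,50,-58,0,0,0,75,-87,0,0,0,100,-116,0,0,0,125,-145,0,0,0,150,-175,0,0,0,175,-204,0,0,0,200,-233,0,0,0,225,-262,-10,0,0,250,-290,-20,0,0,270,-315,-30,0,0,284,-331,-40,0,0]

```text
time_s: 2.0
tool_pos: [0.5093, 0.2489, 0.1912]
orientation: [0.183, 0.983, -0.0, 0.001]
ft_force: [1.0, -0.6, 0.7]
opening: 0.0001
gripper_force: 0.0
```

Call:
carry_out:
  deltas: [0,0,0,0,0,0,0,0,0,0,0,0,0,0,0]

```text
time_s: 2.25
tool_pos: [0.5065, 0.2537, 0.1914]
orientation: [0.181, 0.983, 0.0, -0.0]
ft_force: [-0.7, 0.2, 0.1]
opening: -0.0005
gripper_force: 0.0
```

```bash
python3 - <<'E'
from h import *
s=ctrl.state(); print(s["time_s"],np.round(s["tool_pos"],4),s["opening"],np.round(s["ft_force"],2))
im,W=cloud("wrist"); cv2.imwrite("pics/w1.png",im); np.savez("w1.npz",im=im,W=W)
for n in ["start_button_top","tester","nest"]:
  for r in models.find_in("wrist",n)[:2]: print(n,np.round(r["point"],4),round(r["score"],2))
for lo,hi in [(.043,.05),(.05,.056),(.056,.061),(.061,.064),(.064,.072)]:
  m=(W[...,2]>lo)&(W[...,2]<hi)&(np.hypot(W[...,0]-.507,W[...,1]-.254)<.05); print(lo,m.sum(),np.round(np.nanmean(W[m],0),4) if m.any() else "", np.round(W[m].min(0),3) if m.any() else "",np.round(W[m].max(0),3) if m.any() else "")
E
```

```text
2.25 [0.5065 0.2537 0.1914] -0.0004631065191907874 [-0.74  0.21  0.07]
start_button_top [0.5053 0.2538 0.0631] 0.96
tester [0.5197 0.2609 0.0427] 0.86
nest [0.5195 0.0687 0.0114] 0.63
nest [0.3653 0.216  0.0115] 0.6
0.043 7320 [0.5151 0.2576 0.0451] [0.475 0.208 0.043] [0.557 0.304 0.05 ]
0.05 275 [0.5012 0.2593 0.0549] [0.485 0.236 0.05 ] [0.528 0.279 0.056]
0.056 1205 [0.5052 0.2582 0.057 ] [0.485 0.236 0.056] [0.529 0.279 0.061]
0.061 39 [0.4986 0.2591 0.0628] [0.493 0.244 0.061] [0.52  0.271 0.064]
0.064 1065 [0.5065 0.2577 0.0666] [0.493 0.244 0.064] [0.521 0.271 0.069]
```

View pics/w1.png

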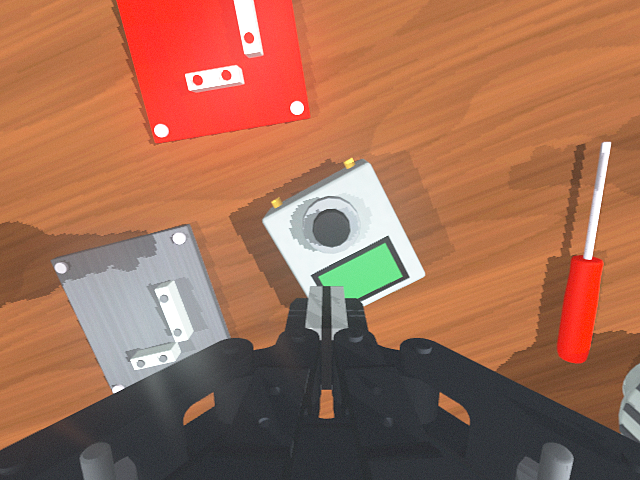

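Call:
carry_out:
  deltas: [0,4,-35,0,0,0,4,-70,0,0,0,4,-100,0,0,0,4,-118,0,0,0,4,-126,0,0,0,4,-129,0,0,0,4,-131,0,0,0,4,-132,0,0,0,4,-132,0,0]

```text
time_s: 3.2
tool_pos: [0.5071, 0.2576, 0.0613]
orientation: [0.181, 0.983, 0.001, 0.0]
ft_force: [-4.3, -0.1, 5.0]
opening: -0.0001
gripper_force: 2.3
```

Call:
carry_out:
  deltas: [0,0,-1.5,0,0,0,0,-3,0,0,0,0,-3,0,0,0,0,-3,0,0]

```text
time_s: 3.53
tool_pos: [0.5076, 0.2578, 0.0608]
orientation: [0.181, 0.983, 0.002, 0.001]
ft_force: [-12.1, -4.4, 25.4]
opening: -0.0004
gripper_force: 12.9
```

Call:
carry_out:
  deltas: [0,0,25,0,0,0,0,60,0,0,10,-30,90,0,10,20,-65,115,0,25,30,-100,130,0,40,40,-135,140,0,50,50,-165,140,0,60,60,-190,140,0,60,65,-210,140,0,60,65,-210,140,0,60,65,-210,140,0,60]

```text
time_s: 4.45
tool_pos: [0.573, 0.0453, 0.1981]
orientation: [0.183, 0.983, 0.0, 0.002]
ft_force: [-0.1, 0.3, -0.0]
opening: 0.0599
gripper_force: 0.0
```

```bash
python3 - <<'E'
from h import *
s=ctrl.state(); print(s["time_s"],np.round(s["tool_pos"],4),s["opening"],np.round(s["ft_force"],2),np.round(s["joint_velocities"],3))
im,W=cloud("wrist"); cv2.imwrite("pics/w2.png",im); np.savez("w2.npz",im=im,W=W)
for n in ["end_stop","side_stop","nest"]:
  for r in models.find_in("wrist",n)[:2]: print(n,np.round(r["point"],4),round(r["score"],2))
m=(W[...,2]>.022)&(W[...,2]<.034)&(np.hypot(W[...,0]-.545,W[...,1]-.06)<.09)
k,lab,st,ce=cv2.connectedComponentsWithStats(m.astype(np.uint8))
for i in range(1,k):
  if st[i,4]>200:
    P=W[lab==i]; r=cv2.minAreaRect((P[:,:2]*1000).astype(np.float32)); print(st[i],np.round(np.median(P,0),4),np.round(r[0],1),np.round(r[1],1),round(r[2],1),np.round(cv2.boxPoints(r),1).tolist())
E
```

```text
4.45 [0.573  0.0453 0.1981] 0.05988803395192353 [-0.09  0.33 -0.04] [-0.036  0.005 -0.041  0.009 -0.01  -0.001 -0.013]
end_stop [0.5711 0.0535 0.0267] 0.88
side_stop [0.539  0.0957 0.0267] 0.87
side_stop [0.5101 0.2505 0.0639] 0.4
nest [0.528  0.0677 0.0096] 0.77
[ 352  123   29   68 1015] [0.5388 0.0935 0.0259] [539.7  93.6] [12.1 53.7] 83.3 [[512.2999877929688, 90.69999694824219], [565.7000122070312, 84.5], [567.0999755859375, 96.5999984741211], [513.7000122070312, 102.80000305175781]]
[315 200  48  25 685] [0.5739 0.0564 0.026 ] [574.5  56.3] [39.9 12.3] 83.0 [[566.0, 37.29999923706055], [578.0999755859375, 35.79999923706055], [583.0, 75.4000015258789], [570.7999877929688, 76.9000015258789]]
```

View pics/w2.png

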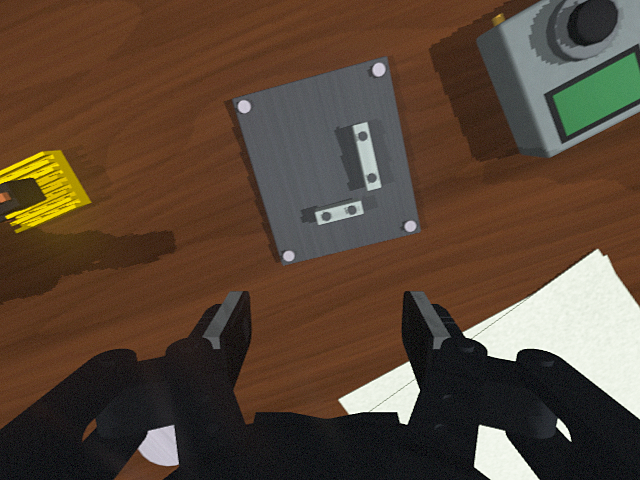

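Call:
carry_out:
  deltas: [-12,-35,0,0,60,-24,-70,0,0,60,-34,-105,0,0,60,-44,-140,0,-1,60,-54,-175,0,-2,60,-64,-210,0,-3,60,-74,-245,0,-4,60,-84,-280,0,-4,60,-94,-315,0,-4,60,-103,-345,0,-4,60,-103,-345,0,-4,60,-103,-345,0,-4,60]

```text
time_s: 5.65
tool_pos: [0.4683, -0.2994, 0.1965]
orientation: [0.217, 0.976, -0.0, 0.0]
ft_force: [-0.4, 1.2, -0.1]
opening: 0.0598
gripper_force: 0.0
```

```bash
cat > reg.py <<'E'
from h import *
import sys
s=ctrl.state(); print(s["time_s"],np.round(s["tool_pos"],4),np.round(s["orientation"],3),s["opening"],np.round(s["joint_velocities"],3))
im,W=cloud("wrist"); cv2.imwrite(f"pics/{sys.argv[1]}.png",im); np.savez(f"{sys.argv[1]}.npz",im=im,W=W)
for n in ["regulator","regulator_mid"]:
  for r in models.find_in("wrist",n)[:2]: print(n,np.round(r["point"],4),round(r["score"],2))
near=np.hypot(W[...,0]-.443,W[...,1]+.298)<.055
hsv=cv2.cvtColor(im,cv2.COLOR_BGR2HSV)
for nm,m in [("sink",near&(W[...,2]>.012)&(W[...,2]<.025)),("tower",near&(W[...,2]>.047)&(W[...,2]<.06))]:
  k,lab,st,ce=cv2.connectedComponentsWithStats(m.astype(np.uint8))
  for i in range(1,k):
   if st[i,4]>60:
    P=W[lab==i]; r=cv2.minAreaRect((P[:,:2]*1000).astype(np.float32)); print(nm,st[i],np.round(np.median(P,0),4),np.round(r[0],1),np.round(r[1],1),round(r[2],1),np.round(cv2.boxPoints(r),1).tolist())
E
python3 reg.py w3
```

```text
5.65 [ 0.4683 -0.2994  0.1965] [ 0.217  0.976 -0.     0.   ] 0.05979387171030624 [-0.043 -0.005 -0.051  0.007 -0.008  0.002 -0.017]
regulator [ 0.4363 -0.2997  0.0188] 0.89
regulator [ 0.458  -0.1925  0.0216] 0.6
regulator_mid [ 0.4335 -0.2991  0.0222] 0.92
regulator_mid [ 0.4637 -0.1888  0.0234] 0.6
sink [ 277  136   61   90 3587] [ 0.4323 -0.298   0.0184] [ 435.8 -301.5] [49.5 73.8] 65.3 [[391.8999938964844, -308.6000061035156], [458.8999938964844, -339.3999938964844], [479.6000061035156, -294.3999938964844], [412.6000061035156, -263.6000061035156]]
tower [293 180  27  32 845] [ 0.4415 -0.3036  0.0519] [ 441.8 -304. ] [19.9 24.1] 64.8 [[426.70001220703125, -307.8999938964844], [448.5, -318.1000061035156], [457.0, -300.1000061035156], [435.20001220703125, -289.8999938964844]]
```

View pics/w3.png

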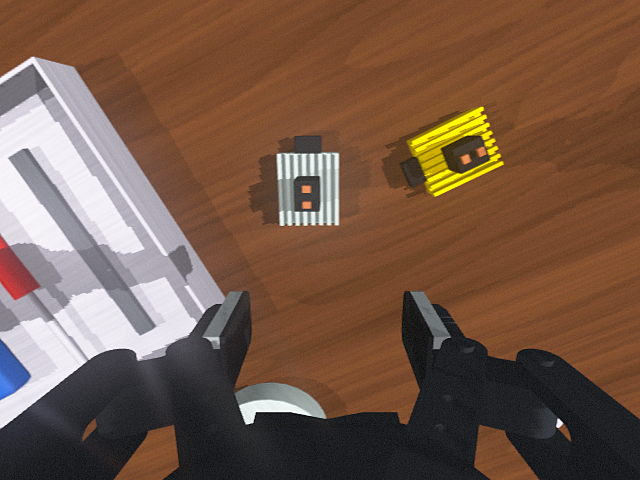

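Call:
carry_out:
  deltas: [-13,-2,-15,0,60,-26,-4.5,-40,0,60,-26,-4.5,-75,0,60,-26,-4.5,-110,0,60,-26,-4.5,-140,0,60,-26,-4.5,-160,0,60,-26,-4.5,-168,0,60,-26,-4.5,-170,0,60,-26,-4.5,-170,0,60]

```text
time_s: 6.55
tool_pos: [0.4437, -0.3019, 0.0266]
orientation: [0.215, 0.977, 0.0, -0.0]
ft_force: [0.8, 0.1, 0.2]
opening: 0.0599
gripper_force: 0.0
```

Call:
carry_out:
  deltas: [0,0,0,0,10,0,0,0,0,10,0,0,0,0,10,0,0,0,0,10,0,0,0,0,10,0,0,0,0,10,0,0,0,0,10,0,0,0,0,10]
  grip_force: 60

```text
time_s: 7.22
tool_pos: [0.4439, -0.3032, 0.0277]
orientation: [0.216, 0.976, -0.0, 0.001]
ft_force: [-0.6, -0.3, 7.0]
opening: 0.0187
gripper_force: 60.1
```

Call:
carry_out:
  deltas: [0,0,15,0,10,0,0,45,0,10,0,0,85,0,10,3,15,115,0,10,10,50,120,2,10,18,85,120,4,10,26,120,120,7,10,34,155,120,10,10,42,190,120,13,10,52,225,120,16,10,60,260,120,18,10,68,295,120,18,10]

```text
time_s: 8.22
tool_pos: [0.511, -0.006, 0.1467]
orientation: [0.059, 0.998, 0.0, 0.0]
ft_force: [1.1, 0.1, -2.1]
opening: 0.0189
gripper_force: 58.9
```

Call:
carry_out:
  deltas: [8,30,0,0,10,12,50,-5,0,10,15,61,-20,0,10,15,61,-40,0,10,15,61,-55,0,10,15,61,-55,0,10,15,61,-55,0,10,15,61,-55,0,10]

```text
time_s: 8.88
tool_pos: [0.5265, 0.0531, 0.0923]
orientation: [0.06, 0.998, 0.0, 0.001]
ft_force: [-0.4, -0.4, -0.8]
opening: 0.0187
gripper_force: 58.9
```

```bash
python3 - <<'E'
from h import *
s=ctrl.state(); print(s["time_s"],np.round(s["tool_pos"],4),np.round(s["orientation"],4),s["opening"],s["gripper_force"],np.round(s["ft_force"],2))
im,W=cloud("wrist"); cv2.imwrite("pics/w4.png",im); np.savez("w4.npz",im=im,W=W)
p=s["tool_pos"]; Z=W[...,2]; near=np.hypot(W[...,0]-p[0],W[...,1]-p[1])<.055
for lo in np.arange(.03,.14,.01):
  m=near&(Z>lo)&(Z<lo+.01); m[300:]=False; print(round(lo,3),m.sum())
E
```

```text
8.8833 [0.5265 0.0531 0.0923] [6.050e-02 9.982e-01 1.000e-04 5.000e-04] 0.01871385915736053 58.917943239212036 [-0.35 -0.37 -0.84]
0.03 0
0.04 0
0.05 0
0.06 128
0.07 3485
0.08 5995
0.09 629
0.1 901
0.11 266
0.12 0
0.13 0
0.14 0
```

View pics/w4.png

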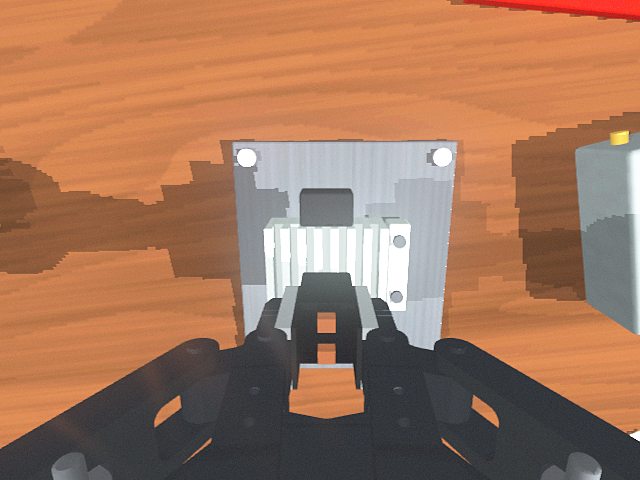

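```bash
python3 - <<'E'
import numpy as np,cv2
W=np.load("w4.npz")["W"]; Z=W[...,2]
n=np.array([.9929,-.1193]);y=np.array([.1193,.9929])
m=(Z>.076)&(Z<.093); m[:216]=0;m[285:]=0;m[:,:255]=0;m[:,400:]=0
P=W[m]; A=np.c_[P[:,:2]@n,P[:,:2]@y,np.ones(len(P))]*[1000,1000,1]
c=np.percentile(P[:,2],70)
t=P[:,2]>.083; print(len(P),c,np.linalg.lstsq(A[t],P[t,2]*1000,rcond=None)[0])
print(np.percentile(A[:,0],[0,1,50,99]),np.percentile(A[:,1],[0,1,99,100]))
v,u=np.nonzero(m)
for r in range(222,284,8):
  q=W[r][m[r]]; print(r,np.round(q[:,:2].mean(0)@n*1000,1),np.round([ (q[:,:2]@y).min()*1000,(q[:,:2]@y).max()*1000],1))
E
```

```text
7465 0.08619406827502737 [6.14736388e-02 5.07111263e-04 5.58835257e+01]
[480.0571539  480.89143353 495.2029009  511.30729121] [ 90.51733716  91.21731739 140.19625647 140.77283639]
222 483.0 [104.8 127.9]
230 486.4 [ 91.1 140.3]
238 489.9 [ 90.8 140.5]
246 493.3 [ 90.8 140.3]
254 496.9 [ 91.1 140.5]
262 500.4 [ 91.  140.4]
270 504.0 [ 91.  140.4]
278 507.4 [ 90.9 140.5]
```

Call:
carry_out:
  deltas: [0,0,-20,0,10,0,0,-38,0,10,0,0,-48,0,10,0,0,-52,0,10,0,0,-54,0,10,0,0,-55,0,10,0,0,-55,0,10,0,0,-55,0,10]

```text
time_s: 9.6
tool_pos: [0.5272, 0.0534, 0.0377]
orientation: [0.06, 0.998, 0.0, 0.001]
ft_force: [-0.7, -0.5, 5.8]
opening: 0.0189
gripper_force: 59.8
```

Call:
carry_out:
  deltas: [0,0,-1,0,10,2.5,1.7,-1,0,10,5,3.5,-1,0,10,7.5,5.2,-1,0,10,9.9,6.9,-1,0,10,9.9,6.9,-1,0,10]

```text
time_s: 10.1
tool_pos: [0.5381, 0.0604, 0.0377]
orientation: [0.06, 0.998, 0.0, 0.002]
ft_force: [-0.5, 0.3, 12.1]
opening: 0.0192
gripper_force: 60.8
```

Call:
carry_out:
  deltas: [1,0.8,0,0,10,2,1.6,0,0,10,3,2.4,0,0,10,3,2.4,0,0,10,3,2.4,0,0,10]

```text
time_s: 10.52
tool_pos: [0.5402, 0.062, 0.0377]
orientation: [0.061, 0.998, 0.0, 0.001]
ft_force: [-5.0, -3.3, 14.8]
opening: 0.019
gripper_force: 61.3
```

Call:
carry_out:
  deltas: [0.7,0.6,0,0,10,1.5,1.2,0,0,10,2.2,1.8,0,0,10,2.2,1.8,0,0,10,2.2,1.8,0,0,10]

```text
time_s: 10.93
tool_pos: [0.5403, 0.0621, 0.0377]
orientation: [0.061, 0.998, -0.001, -0.001]
ft_force: [-15.0, -7.4, 26.1]
opening: 0.0191
gripper_force: 62.8
```

```bash
cat > chk.py <<'E'
from h import *
import sys
s=ctrl.state(); f=np.array(s["ft_force"]); n=np.array([.9929,-.1193]);y=np.array([.1193,.9929])
print(s["time_s"],np.round(s["tool_pos"],4),np.round(s["orientation"],4),"F n,y,z",np.round([f[:2]@n,f[:2]@y,f[2]],1),np.round(s["ft_torque"],2))
im,W=cloud("wrist"); cv2.imwrite(f"pics/{sys.argv[1]}.png",im)
Z=W[...,2]; X=W[...,:2]@n*1000; Y=W[...,:2]@y*1000
top=(Z>.029)&(Z<.036); top[330:]=0
for r in range(200,330,10):
  q=top[r]&(Y[r]>90)&(Y[r]<160)
  st=(Z[r]>.022)&(Z[r]<.0275)&(Y[r]>140)&(Y[r]<175)
  if q.sum()>5: print(r,round(X[r][q].mean(),1),np.round([Y[r][q].min(),Y[r][q].max()],1), np.round([Y[r][st].min(),Y[r][st].max()],1) if st.any() else "")
print("x rear", np.round(np.percentile(X[top&(Y>90)&(Y<103)],[0,1]),1),np.round(np.percentile(X[top&(Y>133)&(Y<145)],[0,1]),1))
E
python3 chk.py w5
```

```text
10.9333 [0.5403 0.0621 0.0377] [ 6.120e-02  9.981e-01 -7.000e-04 -7.000e-04] F n,y,z [-14.1  -9.1  26.1] [-1.61  3.19  0.19]
230 498.1 [101.5 151.2] [140.5 163.2]
240 502.2 [101.6 151.2] [140.7 162.3]
250 506.4 [101.4 150.8] [140.6 162.4]
260 510.8 [101.4 151.1] [140.1 163. ]
270 515.2 [101.2 150.9] [140.1 162.7]
280 519.6 [101.5 150.9] [140.2 162.9]
290 524.2 [101.3 151. ] [145.6 162.8]
x rear [497.1 497.4] [485.2 497.4]
```

View pics/w5.png

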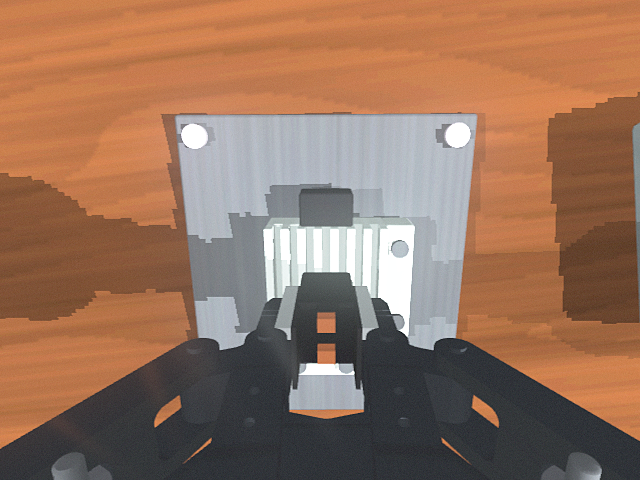

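Call:
carry_out:
  deltas: [0.3,0.5,0,0,10,0.6,1,0,0,10,0.6,1,0,0,10,0.6,1,0,0,10,0.6,1,0,0,10,0.6,1,0,0,10,0.6,1,0,0,10,0.6,1,0,0,10,0.6,1,0,0,10]

```text
time_s: 11.73
tool_pos: [0.5403, 0.0621, 0.0376]
orientation: [0.062, 0.998, -0.001, -0.001]
ft_force: [-18.0, -10.2, 29.0]
opening: 0.0191
gripper_force: 63.3
```

```bash
python3 chk.py w6
```

```text
11.7333 [0.5403 0.0621 0.0376] [ 0.0615  0.9981 -0.0012 -0.0013] F n,y,z [-16.7 -12.3  29. ] [-2.14  3.78  0.28]
230 498.0 [101.4 151.1] [140.2 163.1]
240 502.2 [101.6 150.8] [140.3 162.6]
250 506.5 [101.3 151.2] [140.8 162.8]
260 510.7 [101.6 151.2] [140.1 163.1]
270 515.1 [101.4 151. ] [140.1 162.7]
280 519.5 [101.7 151.1] [140.1 163.2]
290 524.1 [101.3 150.9] [145.7 162.9]
x rear [497.4 497.6] [484.4 494.5]
```

```bash
python3 -c "
from bench import ctrl
print(ctrl.job_done())"
```

```text
the job is handed in; nothing more can be done
None
```

I pressed the start button to its stop and released it, then set the regulator flat in the nest with its socket away from the end stop. I handed the job in at about 12 s, still holding it pressed against both stops (about 17 N on the end stop, 12 N on the side stop).

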